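# Gauge the routed channel in the plywood board

### The job

Check the depth of the channel routed in the pale plywood board, not the one in the aluminium plate: lift the yellow depth gauge from its blue rest and set it upright across the channel with its sprung probe in the channel. Push it down until its steel base sits flat on the board on both sides of the channel, then let go and leave it standing there, so that its red pin shows the depth, without shifting the plywood board or the aluminium plate.

Things in the scene. Friction and masses are not known exactly. Their poses are not given: they have to be found in the camera images.
- gauge_grip (a point): Loose depth gauge, 0.3 kg: steel base 40 (x) x 90 (y) x 12 mm; yellow body 28 (x) x 46 (y) mm, 12 to 100 mm above the base's underside: grip across the 28. Point on its axis 55 mm above the underside, z up. A 6 mm probe sticks 22 mm out of the underside's middle, at first in a hole of the fixed blue rest (70 x 120 x 30 high): lift straight up 25 mm. A red pin stands 4 mm out of the top.
- probe (a joint): How far the gauge's probe is pushed into its base, m: 0 fully out, at most 0.020; the red pin on top rises with it. Spring and friction resist with 4 N at 0 and 5 N at 0.010, more than the gauge's weight (3 N), so push; once the base is flat, the weight keeps it down. Reads 0.010 with the base flat over the plywood channel.
- ply_channel (a point): Pale plywood board with a dark channel floor, loose on the table, 150 (its x) x 110 (its y) x 27 mm high. The channel runs along x through the middle, 30 mm wide, 12 mm deep. Point: middle of the channel at the level of the board's top face, z up. The gauge's long base goes across it: gauge y along this y, either way round.
- alu_channel (a point): Bystander: grey aluminium plate, loose, 150 (x) x 110 x 20 mm high, with a channel 30 mm wide and 6 mm deep along x. Point: middle of that channel at the level of the plate's top face. A black plastic block of like size with a narrow slot is another bystander.
Mind the look-alikes: they are no part of the job. Leave any green or purple look-alike of the part that bears ply_channel alone.

How it is judged:
On the way, in this order (a step that is already met when the one before it is completed fails the run):
1. the gauge is lifted clear of its rest (height (world z) of gauge_grip above 0.107 m and value of joint probe below 0.004 m), for 0.1 s.
2. with the robot's hand on it, the gauge is pushed down until its base is flat on the plywood board, the probe in the channel (contact force between the fingers and gauge above 0.5 N and z of gauge_grip in the frame of ply_channel below 0.059 m and horizontal distance between gauge_grip and ply_channel below 0.055 m and value of joint probe between 0.006 and 0.014 m), for 0.1 s.
At the end, for the whole second after the job is handed in: The gauge stands released and still on the plywood board, within 55 mm of the channel's middle, its base bar across the channel (within 25 degrees) and flat on the board (within 3 mm and 4 degrees), the probe in the channel and pushed in 7 to 13 mm (true reading 10 mm) (z of gauge_grip in the frame of ply_channel between 0.052 and 0.058 m and horizontal distance between gauge_grip and ply_channel below 0.055 m and angle between the y axis of gauge_grip and the y axis of ply_channel, either way round below 0.44 rad and angle between gauge_grip's own z axis and vertical below 0.07 rad and value of joint probe between 0.007 and 0.013 m and linear speed of gauge below 0.02 m/s); the robot touches nothing.
It fails at once if the aluminium plate is shifted by more than 30 mm (distance of alu_channel from where it was at the start of the episode above 0.03 m).
It fails at once if the plywood board is shifted by more than 30 mm (distance of ply_channel from where it was at the start of the episode above 0.03 m).
It also fails if it takes over 38 s, if anything falls off the work surface, if the arm or the gripper's body presses on something with over 40 N, if the wrist force passes 120 N, or if a joint passes its speed limit or range.

### The arm

A 7-joint arm with a two-finger parallel gripper is mounted at the origin on the work surface. World frame = base frame: x ahead of the robot, y to its left, z up, the work surface at z = 0. Lengths are in m, angles in rad, forces in N, time in s.
With the tool pointing down it reaches from about 0.425 to 1.025 m from the base axis. Payload 3.6 kg.
Tool frame: the origin (TCP) lies on the centre line of the jaws, within the pads' length; the fingertips stand 25 mm ahead of it and the grasp point (between the pads) lies 6 mm ahead of it; z points along the fingers, y is the line along which they close (so a half turn about z gives the same grasp; the last joint's range is limited). The gripper opens to 85 mm and grips with 20 to 120 N. Pads are 22 mm wide; open, the fingers measure 114 mm over their backs; the gripper's body (76 mm by 85 mm) begins 54 mm behind the grasp point. The pads swing forward as they close: fully open they stand 13 mm farther back than shut.
Start: joints at [1.077, 0.591, 0.048, 1.609, -0.033, 0.943, -0.034], TCP at [0.282, -0.668, 0.232] pointing down, gripper open.
Joint ranges: [-2.69, 2.69], [-0.47, 2.24], [-1.27, 1.36], [0.19, 2.51], [-1.53, 4.68], [0.08, 2.07], [-3.09, 3.09]. Speed limits (rad/s): [2.57, 2.57, 3.14, 3.14, 3.14, 3.14, 3.14].

### API

Orientations are given as a unit quaternion [w, x, y, z].
In Python, from station import sensors, camera, camera_model, job, look_for, trace, tip_of gives the robot as it stands.
- The arm moves only by the shell command python3 -m handwheel 'ROWS' [FORCE]. ROWS is a JSON object of lists of equal length, an entry for each row: "hand": the finger opening in mm, from 0 to 85.4; "linear": the shift along the tool's x, y, z in units of 40 mm (1.0 is 40 mm), a list of three; "twist": the turn about the tool's z in units of 5 degrees (1.0 is 5 degrees). A call has 1 to 5 rows; each row shifts and turns the commanded pose from where the row before left it, along the tool's axes as they then stand; what a row does not reach is not made up. A row lasts 1/12 s, in which the tool goes at most 41.7 mm and 7.16 degrees, less where a joint would pass 70% of its speed; a pose out of reach is approached as far as the arm can. A call is refused whole if a number of a shift passes 1 or a number of a turn 1, either way. A call with a gripper value outside its range is refused whole. The fingers move at their own pace and stop on an object; FORCE is the grip in N (left out, the last holds). Time passes only in rows, so rows that do not move let the fingers close. It gives the time, the measured TCP pose, the force, the opening and the grip force at its end, in the units of the state.
- sensors.observe(): the state, without advancing time (a new reading comes with each control period).
- camera(name): name is "scene" or "top" or "wrist"; returns the picture (384x512x3 uint8, red, green, blue); there is no depth.
- camera_model(name): a dict with "fx", "fy", "cx", "cy" (pixels), "k1" (the pictures are not rectified: a ray, as slopes to the right and down, at radius r is drawn at 1 + k1 r^2 times it, then the intrinsics apply), "rvec" (rotation vector, rad) and "tvec" (3), from world to camera coordinates, as OpenCV has them. Camera axes: x right, y down, z forward; pixel columns grow to the right and rows downward; lengths in m; the calibration is good to about 2 mm. A picture is of the moment at which its call begins: read the wrist's pose just before it. camera_model takes no time and is no camera call; for the wrist camera it gives the pose at the moment of the call.
- job.hand_in(): hands the job in; it is judged then, once.
Trained networks look in the newest picture that a camera, given by its name, has taken for a name from the list of things; names that differ only in an ending like _2 or _b are one class to them, and where a whole thing is asked for, a point or a joint stands for the part that bears it (a point fixed in the world has none). Each returns a list of dicts, best first, with "p" (0 to 1); they miss things now and then, are a little off and sometimes report something else, mostly with a low value. They report only what shows in the picture. A call takes as long as a camera call. They do not tell look-alikes from the thing itself.
- look_for(camera, query): "extent" ([left, top, right, bottom] as shares, 0 to 1, of the picture: columns of its width, rows of its height, round what is visible of it).
- trace(camera, query): "mask" (384x512 bool, what is visible of it) and "extent" ([left, top, right, bottom] as shares, 0 to 1, of the picture: columns of its width, rows of its height, round what is visible of it).
- tip_of(camera, query): "position" ([column, row] as shares, 0 to 1, of the picture: columns of its width, rows of its height: a listed point, or the origin of a listed thing).
The state is a dict: "t": time; "joint_pos": joint angles; "qd": joint speeds; "tau": joint torques, N m; "ee_pos": TCP position; "eef_rot": TCP orientation; "ft_force": force on the tool from outside, world axes, zero at the start; "ft_torque": the same for the moment, N m; "opening": opening from 0.0 (shut) to 1.0 (fully open); "finger_force": force on a finger pad.
Only numpy, scipy, OpenCV 4.12 (cv2) and the standard library are available. Lean on these libraries where they do the work, as an engineer would, in place of code of your own. Each camera call takes 0.05 s, during which the arm holds its last target. There are 200 camera calls.

## Working session

There is one attempt and no reset: what is moved stays moved. The work goes in short steps, Python scripts to look and compute and a shell command to move; the robot and the scene stay as the last step left them, time stands still between calls to the robot, and variables do not carry over. Pictures are saved under pics/ and viewed, at most 10 in all, crops included, and the job is handed in when it is done.

```bash
mkdir -p pics
cat > h.py <<'E'
import numpy as np, cv2
from station import *
from scipy.spatial.transform import Rotation as R
def ray2plane(cam,px,z,m=None):
    m=m or camera_model(cam); px=np.atleast_2d(np.array(px,float))
    K=np.array([[m['fx'],0,m['cx']],[0,m['fy'],m['cy']],[0,0,1]])
    u=cv2.undistortPoints(px[:,None],K,np.array([m['k1'],0,0,0,0.]))[:,0]
    Rm=cv2.Rodrigues(np.array(m['rvec'],float))[0]; t=np.array(m['tvec'],float)
    d=np.c_[u,np.ones(len(u))]@Rm; c=-Rm.T@t
    return c+d*((z-c[2])/d[:,2])[:,None]
def save(n,im,s=1): cv2.imwrite(n,cv2.resize(im[:,:,::-1],None,fx=s,fy=s,interpolation=cv2.INTER_CUBIC))
def st():
    s=sensors.observe(); r=R.from_quat(np.array(s['eef_rot'])[[1,2,3,0]]).as_matrix()
    return s,np.array(s['ee_pos']),r
E
python3 - <<'E'
from h import *
im=camera('top');save('pics/top.png',im,1.5)
im2=camera('scene');save('pics/scene.png',im2,1.5)
for c in('top','scene'):
  for q in('gauge_grip','ply_channel','alu_channel'):
    print(c,q,[(round(d['p'],2),(np.array(d['position'])*[512,384]).round(1)) for d in tip_of(c,q)],[(round(d['p'],2),(np.array(d['extent'])*[512,384,512,384]).round()) for d in look_for(c,q)])
s,p,r=st();print(s['t'],p,r.round(3),s['opening'])
E
```

```text
top gauge_grip [(0.77, array([366.3, 210.7])), (0.55, array([287.3, 160.6]))] [(0.72, array([345., 196., 383., 227.]))]
top ply_channel [(0.85, array([373.6, 145.7])), (0.73, array([268.5, 247.4])), (0.61, array([286.7, 161.2]))] [(0.71, array([248., 218., 298., 276.])), (0.7, array([344., 124., 400., 172.]))]
top alu_channel [(0.8, array([204. , 171.9]))] [(0.94, array([180., 145., 229., 202.]))]
scene gauge_grip [(0.65, array([176. , 265.2]))] [(0.86, array([159., 252., 200., 292.]))]
scene ply_channel [(0.92, array([208.2, 194.7])), (0.82, array([272.6, 241.6]))] [(0.86, array([200., 291., 276., 375.])), (0.8, array([242., 220., 306., 268.])), (0.58, array([177., 173., 244., 227.]))]
scene alu_channel [(0.69, array([301. , 176.9]))] [(0.55, array([276., 160., 333., 199.]))]
0.7 [ 0.28221202 -0.66786163  0.23156626] [[ 0.921  0.389  0.   ]
 [ 0.389 -0.921 -0.   ]
 [-0.     0.    -1.   ]] 1.0021364681443148
```

View pics/top.png

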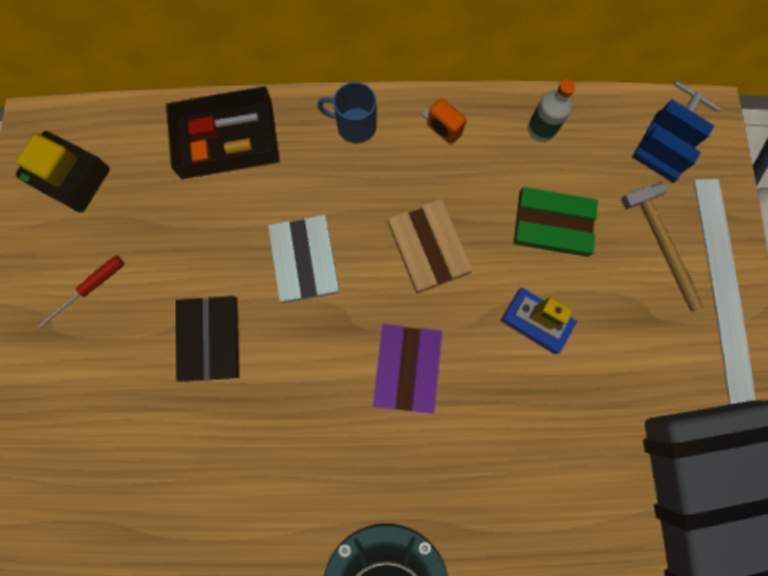

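View pics/scene.png

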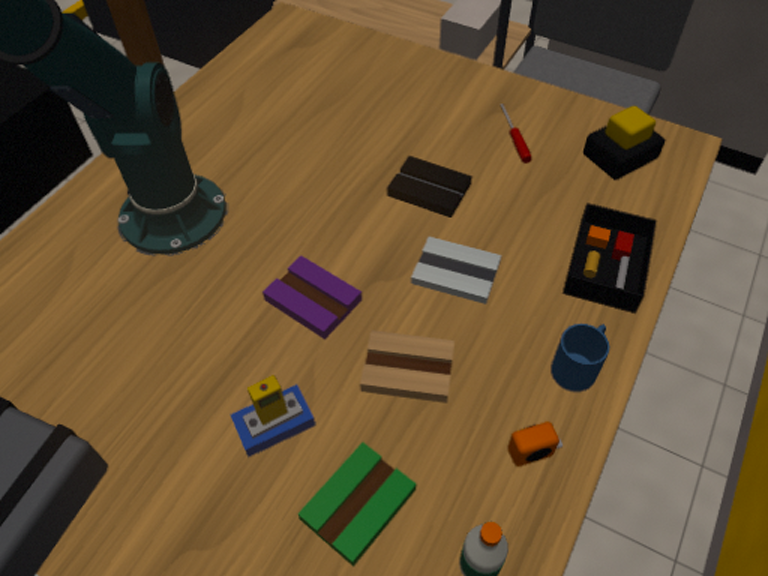

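The top view (1.5x) has three ply_channel candidates: the pale board at (429,246), i.e. native (287,161), the green one at (556,221) and the purple one at (408,368). The pale wood one fits the description; the other two are the look-alikes. The gauge is in the blue rest at (539,320), and the aluminium plate is at (304,258).

```bash
cat > m.py <<'E'
from h import *
im=camera('top'); hsv=cv2.cvtColor(im,cv2.COLOR_RGB2HSV)
def rect(mask,z,off=(0,0)):
    n,l,s,_=cv2.connectedComponentsWithStats(mask.astype(np.uint8)); k=1+np.argmax(s[1:,4])
    c=max(cv2.findContours((l==k).astype(np.uint8),0,2)[0],key=cv2.contourArea)[:,0]
    w=ray2plane('top',cv2.convexHull(c.astype(np.float32))[:,0],z)[:,:2]
    return cv2.minAreaRect((w*1000).astype(np.float32)), s[k,4]
def roi(x0,y0,x1,y1):
    m=np.zeros(im.shape[:2],bool); m[y0:y1,x0:x1]=1; return m
H,S,V=[hsv[...,i].astype(int) for i in range(3)]
r=roi(325,185,395,240)
blue=r&(H>105)&(H<130)&(S>120); yel=r&(H>20)&(H<32)&(S>150)&(V>140)
print('rest',rect(blue,.03)); print('yellowtop',rect(yel,.13))
t=[d for d in trace('top','ply_channel')]
for d in t:
    e=np.array(d['extent'])*[512,384,512,384]; print(round(d['p'],2),e.round(),rect(d['mask'],.027))
# dark channel floor in pale board
ch=roi(255,130,318,197)&(V<100)
print('chan floor',rect(ch,.015))
print('tips',ray2plane('top',[[286.7,161.2]],.027),ray2plane('top',[[366.3,210.7]],.085), ray2plane('scene',[[176,265.2]],.085))
save('pics/crop.png',im[120:245,250:400],5)
E
python3 m.py
```

```text
rest (((466.7113342285156, -294.30291748046875), (119.17512512207031, 71.40589904785156), 56.2581787109375), np.int32(515))
yellowtop (((470.48809814453125, -295.5531311035156), (42.048553466796875, 24.53277015686035), 59.0800895690918), np.int32(136))
0.85 [343. 125. 400. 172.] (((657.8668823242188, -343.49737548828125), (157.4269256591797, 121.29449462890625), 79.59174346923828), np.int32(2070))
0.7 [257. 134. 314. 197.] (((614.1639404296875, -96.66567993164062), (157.03919982910156, 118.25297546386719), 20.719491958618164), np.int32(2153))
0.58 [247. 214. 296. 278.] (((386.55767822265625, -49.98939514160156), (110.3271255493164, 148.45144653320312), 82.08572387695312), np.int32(2253))
chan floor (((616.4644165039062, -99.38092041015625), (152.4417266845703, 33.666202545166016), 22.36152458190918), np.int32(529))
tips [[ 0.61956154 -0.09932101  0.027     ]] [[ 0.4661125  -0.29581337  0.085     ]] [[ 0.4602792  -0.29468958  0.085     ]]
```

View pics/crop.png

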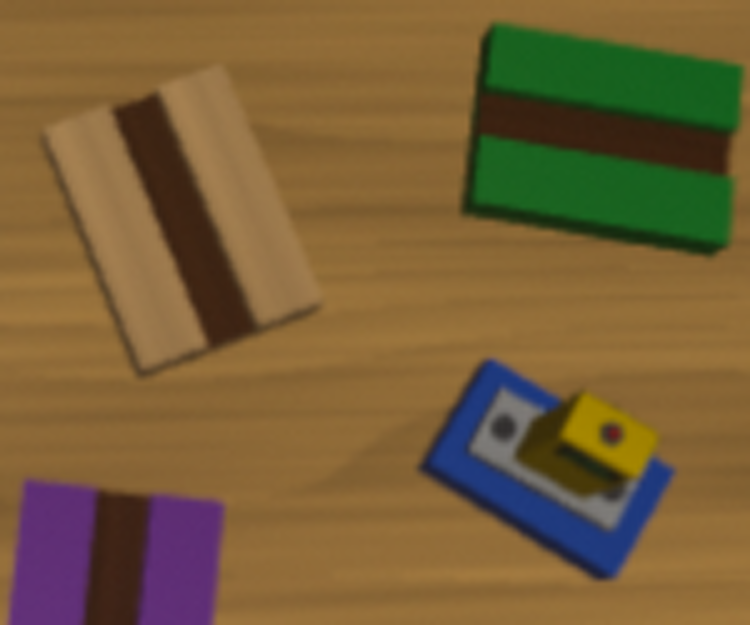

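The crop confirms it: the pale wood board with the dark channel, at crop (183,220), is the target. The gauge's yellow body with its red pin is at crop (612,433). I'll move over the gauge.

```bash
python3 -m handwheel '{"hand":[85,85,85,85,85],"linear":[[0.66,-0.57,0],[0.66,-0.57,0],[0.66,-0.57,0],[0.66,-0.57,0],[0.66,-0.57,0]],"twist":[0,0,0,0,0]}' 40
python3 -m handwheel '{"hand":[85,85,85,85,85],"linear":[[0.66,-0.57,0],[0.66,-0.57,0],[0.66,-0.57,0],[0.66,-0.57,0],[0.66,-0.57,0]],"twist":[0,0,0,0,0]}'
python3 -m handwheel '{"hand":[85,85,85,85,85],"linear":[[0,0,0],[0,0,0],[0,0,0],[0,0,0],[0,0,0]],"twist":[-1,-1,-1,-1,-1]}'
python3 -m handwheel '{"hand":[85,85,85],"linear":[[0,0,0],[0,0,0],[0,0,0]],"twist":[-1,-0.8,0]}'
cat > g.py <<'E'
import sys
from h import *
# usage: g.py x y z yaw_of_tool_y_deg : remaining in tool axes
x,y,z,a=map(float,sys.argv[1:5]); s,p,r=st()
ya=np.degrees(np.arctan2(r[1,1],r[0,1])); d=np.array([x,y,z])-p
print('t',s['t'],'p',p.round(4),'yaw',ya.round(2),'open',round(s['opening'],3),'F',np.round(s['ft_force'],1),'ff',s['finger_force'],'tilt',np.degrees(np.arccos(-r[2,2])).round(2))
print('units',(r.T@d/.04).round(3),'twist',round(-(a-ya)/5,2),'j7',s['joint_pos'][6])
E
python3 g.py .468 -.295 .231 -33
python3 - <<'E'
from h import *
s,p,r=st(); im=camera('wrist');save('pics/w1.png',im,1.5)
m=camera_model('wrist'); print({k:np.round(v,3) for k,v in m.items()})
hsv=cv2.cvtColor(im,cv2.COLOR_RGB2HSV).astype(int);H,S,V=hsv[...,0],hsv[...,1],hsv[...,2]
for n,mk,z in(('yel',(H>20)&(H<32)&(S>150)&(V>140),.13),('blue',(H>105)&(H<130)&(S>120),.03)):
    k,l,q,_=cv2.connectedComponentsWithStats(mk.astype(np.uint8));b=1+np.argmax(q[1:,4]);print(n,q[b])
    c=np.argwhere(l==b)[:,::-1].astype(np.float32);c=cv2.convexHull(c)[:,0]
    print(cv2.minAreaRect((ray2plane('wrist',c,z,m)[:,:2]*1000).astype(np.float32)))
for d in tip_of('wrist','gauge_grip'): q=np.array(d['position'])*[512,384];print(d['p'],q,ray2plane('wrist',q,.085,m))
E
```

```text
t: 1.22
ee_pos: [0.3599, -0.5101, 0.2316]
eef_rot: [0.0, 0.98, 0.198, 0.0]
ft_force: [0.4, -0.4, 0.2]
opening: 0.993
finger_force: 0.0
t: 1.63
ee_pos: [0.4373, -0.3536, 0.2318]
eef_rot: [0.0, 0.98, 0.198, 0.0]
ft_force: [0.1, 0.3, -0.3]
opening: 0.992
finger_force: 0.0
t: 2.05
ee_pos: [0.4368, -0.355, 0.2317]
eef_rot: [0.0, 0.913, 0.408, 0.0]
ft_force: [0.4, 0.5, 0.6]
opening: 0.998
finger_force: 0.0
t: 2.3
ee_pos: [0.4366, -0.3552, 0.2317]
eef_rot: [0.0, 0.879, 0.477, 0.0]
ft_force: [-0.1, 0.1, 0.3]
opening: 0.996
finger_force: 0.0
t 2.3 p [ 0.4366 -0.3552  0.2317] yaw -33.04 open 0.996 F [-0.1  0.1  0.3] ff 0.0 tilt 0.02
units [ 1.69  -0.163  0.017] twist -0.01 j7 -0.04925843681806233
{'fx': np.float64(283.918), 'fy': np.float64(283.918), 'cx': np.float64(253.992), 'cy': np.float64(192.229), 'k1': np.float64(0.022), 'rvec': array([-2.744,  0.819,  0.118]), 'tvec': array([-0.56 , -0.092,  0.364])}
yel [ 229   86   33   56 1565]
((467.45953369140625, -294.4921569824219), (44.046836853027344, 26.3646240234375), 57.18777847290039)
blue [ 216   59   61  106 2964]
((464.9004211425781, -295.3932800292969), (118.16603088378906, 68.10005187988281), 56.295166015625)
```

View pics/w1.png

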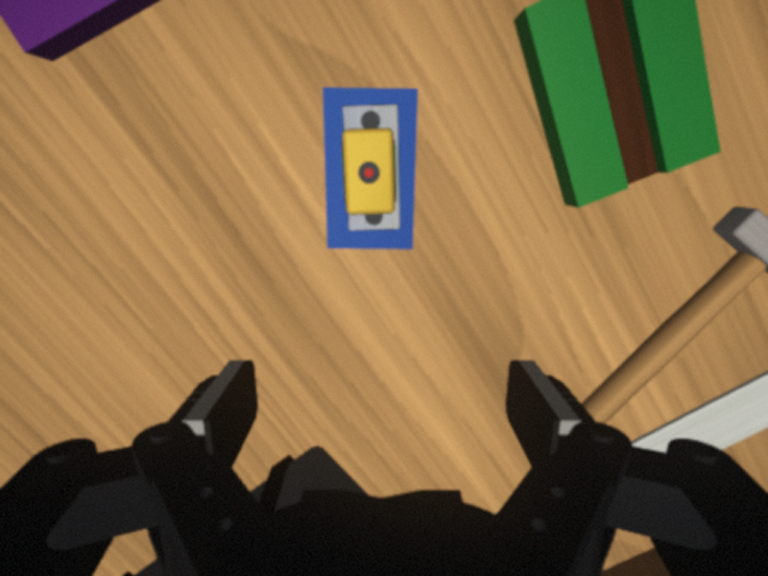

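The wrist picture shows the gauge square to the jaws, with its red pin at (368,172). The gauge is at (0.4675, -0.2945). I'll go over it, descend and grip.

```bash
python3 -m handwheel '{"hand":[85,85,85,85],"linear":[[0.57,-0.05,0],[0.57,-0.06,0],[0.57,-0.06,0],[0,0,0]],"twist":[0,0,0,0]}'
python3 g.py .4675 -.2945 .111 -33
```

```text
t: 2.73
ee_pos: [0.4712, -0.2888, 0.2317]
eef_rot: [-0.001, 0.878, 0.479, 0.002]
ft_force: [-0.2, -0.1, 0.0]
opening: 0.998
finger_force: 0.0
t 2.7333 p [ 0.4712 -0.2888  0.2317] yaw -32.76 open 0.998 F [-0.2 -0.1  0. ] ff 0.0 tilt 0.19
units [-1.800e-01 -2.000e-03  3.018e+00] twist 0.05 j7 -0.18248807428225094
```

```bash
python3 -m handwheel '{"hand":[85,85,85,85,85],"linear":[[-0.1,0,0],[0,0,0.75],[0,0,0.75],[0,0,0.75],[0,0,0]],"twist":[0,0,0,0,0]}'
python3 g.py .4675 -.2945 .111 -33
```

```text
t: 3.15
ee_pos: [0.4615, -0.2974, 0.1368]
eef_rot: [-0.004, 0.88, 0.475, -0.003]
ft_force: [-0.5, -0.6, -0.5]
opening: 0.997
finger_force: 0.0
t 3.15 p [ 0.4615 -0.2974  0.1368] yaw -33.26 open 0.997 F [-0.5 -0.6 -0.5] ff 0.0 tilt 0.59
units [0.144 0.093 0.645] twist -0.05 j7 -0.20532360647288136
```

```bash
python3 -m handwheel '{"hand":[85,85,85,85],"linear":[[0,0,0],[0,0,0],[0,0,0],[0,0,0]],"twist":[0,0,0,0]}' >/dev/null
python3 g.py .4675 -.2945 .111 -33
```

```text
t 3.4833 p [ 0.4672 -0.2984  0.1434] yaw -33.13 open 0.995 F [-0.1 -0.5  0.3] ff 0.0 tilt 0.21
units [ 0.085 -0.049  0.809] twist -0.03 j7 -0.20510330289862044
```

```bash
python3 -m handwheel '{"hand":[85,85,85,85,85],"linear":[[0.06,-0.04,0.2],[0,0,0.2],[0,0,0.2],[0,0,0.2],[0,0,0]],"twist":[0,0,0,0,0]}' >/dev/null
python3 -m handwheel '{"hand":[85,85,85,85],"linear":[[0,0,0],[0,0,0],[0,0,0],[0,0,0]],"twist":[0,0,0,0]}' >/dev/null
python3 g.py .4675 -.2945 .111 -33
```

```text
t 4.2333 p [ 0.4663 -0.2947  0.1098] yaw -33.1 open 0.994 F [1.1 0.1 0. ] ff 0.0 tilt 0.04
units [ 0.02   0.022 -0.03 ] twist -0.02 j7 -0.2217312418852388
```

```bash
python3 -m handwheel '{"hand":[60,45,35,30,20],"linear":[[0,0,0],[0,0,0],[0,0,0],[0,0,0],[0,0,0]],"twist":[0,0,0,0,0]}' 50
python3 -m handwheel '{"hand":[15,15,15,15,15],"linear":[[0,0,0],[0,0,0],[0,0,0],[0,0,0],[0,0,0]],"twist":[0,0,0,0,0]}'
python3 g.py .4675 -.2945 .171 -33
```

```text
t: 4.65
ee_pos: [0.4665, -0.2948, 0.1098]
eef_rot: [0.001, 0.879, 0.477, 0.0]
ft_force: [2.0, -0.7, 0.8]
opening: 0.318
finger_force: 49.5
t: 5.07
ee_pos: [0.4666, -0.2949, 0.1098]
eef_rot: [0.001, 0.879, 0.476, 0.0]
ft_force: [0.6, -0.6, 3.1]
opening: 0.318
finger_force: 49.9
t 5.0667 p [ 0.4666 -0.2949  0.1098] yaw -33.09 open 0.318 F [ 0.6 -0.6  3.1] ff 49.94644224643707 tilt 0.07
units [ 0.02   0.016 -1.53 ] twist -0.02 j7 -0.22166666558407638
```

```bash
python3 -m handwheel '{"hand":[15,15,15,15,15],"linear":[[0,0,-0.3],[0,0,-0.4],[0,0,-0.6],[0,0,-0.6],[0,0,-0.5]],"twist":[0,0,0,0,0]}' >/dev/null
python3 -m handwheel '{"hand":[15,15,15,15],"linear":[[0,0,-0.4],[0,0,0],[0,0,0],[0,0,0]],"twist":[0,0,0,0]}'
# rotate +55deg world
python3 -m handwheel '{"hand":[15,15,15,15,15],"linear":[[0,0,0],[0,0,0],[0,0,0],[0,0,0],[0,0,0]],"twist":[-1,-1,-1,-1,-1]}' >/dev/null
python3 -m handwheel '{"hand":[15,15,15,15,15],"linear":[[0,0,0],[0,0,0],[0,0,0],[0,0,0],[0,0,0]],"twist":[-1,-1,-1,-1,-1]}' >/dev/null
python3 -m handwheel '{"hand":[15,15,15,15],"linear":[[0,0,0],[0,0,0],[0,0,0],[0,0,0]],"twist":[-1,0,0,0]}'
python3 g.py .617 -.098 .22 22
```

```text
t: 5.82
ee_pos: [0.4645, -0.2937, 0.2198]
eef_rot: [-0.002, 0.879, 0.476, -0.001]
ft_force: [-0.4, 0.3, -3.8]
opening: 0.32
finger_force: 49.4
t: 6.98
ee_pos: [0.4653, -0.2942, 0.2204]
eef_rot: [-0.001, 0.561, 0.828, -0.0]
ft_force: [0.7, 0.7, -3.0]
opening: 0.32
finger_force: 49.5
t 6.9833 p [ 0.4653 -0.2942  0.2204] yaw 21.8 open 0.32 F [ 0.7  0.7 -3. ] ff 49.47672665119171 tilt 0.13
units [3.147 5.342 0.009] twist -0.04 j7 0.6371199554280321
```

```bash
python3 -m handwheel '{"hand":[15,15,15,15,15],"linear":[[0,0.4,0],[0.2,0.6,0],[0.3,0.7,0],[0.3,0.7,0],[0.3,0.7,0]],"twist":[0,0,0,0,0]}' >/dev/null
python3 -m handwheel '{"hand":[15,15,15,15,15],"linear":[[0.1,0.7,0],[0,0.7,0],[0,0.5,0],[0,0.3,0],[0,0,0]],"twist":[0,0,0,0,0]}' >/dev/null
python3 -m handwheel '{"hand":[15,15,15,15],"linear":[[0,0,0],[0,0,0],[0,0,0],[0,0,0]],"twist":[0,0,0,0]}'
python3 g.py .617 -.098 .22 22
cat > b.py <<'E'
from h import *
import sys
m=camera_model('wrist'); im=camera('wrist');save(sys.argv[1],im,1.5)
for d in tip_of('wrist','ply_channel'): q=np.array(d['position'])*[512,384];print('tip',round(d['p'],2),q.round(),ray2plane('wrist',q,.027,m))
for d in trace('wrist','ply_channel'):
    mk=d['mask']; c=np.argwhere(mk)[:,::-1].astype(np.float32); h=cv2.convexHull(c)[:,0]
    col=im[mk].mean(0).round(); print('tr',round(d['p'],2),(np.array(d['extent'])*[512,384,512,384]).round(),col,cv2.minAreaRect((ray2plane('wrist',h,.027,m)[:,:2]*1000).astype(np.float32)))
    dk=(mk&(im.max(2)<110)).astype(np.uint8); k,l,q,_=cv2.connectedComponentsWithStats(dk)
    if k>1:
        b=1+np.argmax(q[1:,4]); h=cv2.convexHull(np.argwhere(l==b)[:,::-1].astype(np.float32))[:,0]; print('  ch',q[b],cv2.minAreaRect((ray2plane('wrist',h,.015,m)[:,:2]*1000).astype(np.float32)))
E
python3 b.py pics/w2.png
```

```text
t: 8.15
ee_pos: [0.6435, -0.1722, 0.2214]
eef_rot: [-0.0, 0.561, 0.828, -0.001]
ft_force: [-0.5, -0.5, -2.3]
opening: 0.316
finger_force: 49.6
t 8.15 p [ 0.6435 -0.1722  0.2214] yaw 21.79 open 0.316 F [-0.5 -0.5 -2.3] ff 49.64453637599945 tilt 0.09
units [1.968 0.074 0.034] twist -0.04 j7 0.3394788924211363
tip 0.59 [252.  99.] [[ 0.61129634 -0.09653943  0.027     ]]
tip 0.58 [217. 291.] [[ 0.65862486 -0.34852793  0.027     ]]
tr 0.96 [ 18.   0. 143.  58.] [102.  53. 110.] ((421.7011413574219, -99.1166000366211), (126.98695373535156, 53.51763916015625), 22.57208824157715)
  ch [  92    0   50   59 1108] ((451.5929870605469, -83.58024597167969), (51.528778076171875, 55.51993179321289), 22.393787384033203)
tr 0.89 [186.  45. 325. 153.] [187. 147. 105.] ((612.9727172851562, -96.74722290039062), (151.49693298339844, 110.64009094238281), 19.74640655517578)
  ch [ 190   85  129   30 3275] ((612.7820434570312, -96.0575180053711), (148.5886688232422, 28.69565200805664), 19.798683166503906)
tr 0.69 [180. 222. 254. 327.] [ 62. 125.  57.] ((647.6976318359375, -334.1661071777344), (79.99950408935547, 161.9331512451172), 40.89690399169922)
  ch [179 221  44  54 162] ((610.3475952148438, -303.19256591796875), (95.99596405029297, 16.414134979248047), 69.93783569335938)
```

View pics/w2.png

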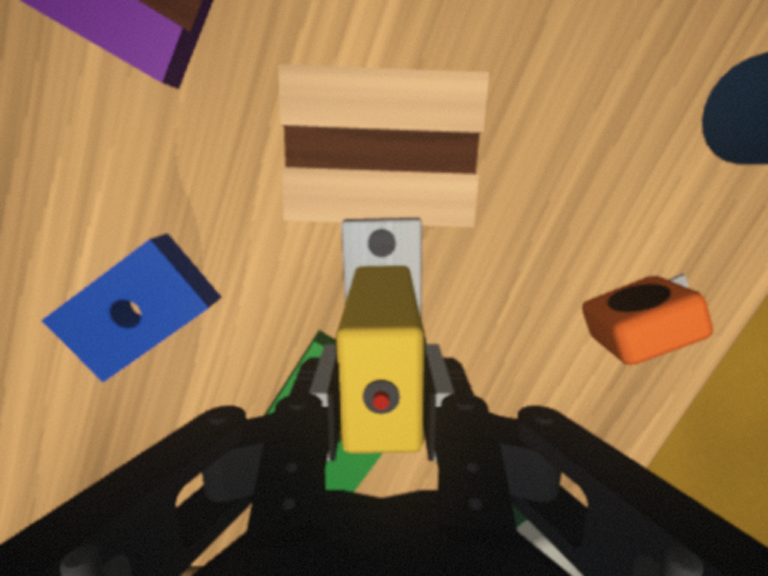

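The wrist picture shows the gauge held upright, and the pale board dead ahead with its channel at (382,150). Measured board pose: (0.613, -0.0965), yaw 19.8°.

```bash
python3 g.py .613 -.0965 .22 19.8
python3 -m handwheel '{"hand":[15,15,15,15,15],"linear":[[0,0,0],[0.4,0,0],[0.6,0,0],[0.6,0,0],[0.4,0,0]],"twist":[0.4,0,0,0,0]}' >/dev/null
python3 -m handwheel '{"hand":[15,15,15,15,15],"linear":[[0,0,0],[0,0,0],[0,0,0],[0,0,0],[0,0,0]],"twist":[0,0,0,0,0]}'
python3 g.py .613 -.0965 .14 19.8
```

```text
t 8.3 p [ 0.6442 -0.1715  0.2216] yaw 21.85 open 0.317 F [-0.2  0.6 -4. ] ff 49.64270889759064 tilt 0.02
units [ 2.032 -0.027  0.041] twist 0.41 j7 0.33951973791709555
t: 9.13
ee_pos: [0.6179, -0.0972, 0.2214]
eef_rot: [0.0, 0.575, 0.818, -0.0]
ft_force: [-0.7, 0.6, -3.8]
opening: 0.314
finger_force: 49.6
t 9.1333 p [ 0.6179 -0.0972  0.2214] yaw 19.78 open 0.314 F [-0.7  0.6 -3.8] ff 49.61222290992737 tilt 0.05
units [ 0.059 -0.108  2.036] twist -0.0 j7 0.19492850040840315
```

```bash
python3 -m handwheel '{"hand":[15,15,15,15,15],"linear":[[0.06,-0.1,0.3],[0,0,0.6],[0,0,0.6],[0,0,0.5],[0,0,0.3]],"twist":[0,0,0,0,0]}' >/dev/null
python3 -m handwheel '{"hand":[15,15,15,15,15],"linear":[[0,0,0],[0,0,0],[0,0,0],[0,0,0],[0,0,0]],"twist":[0,0,0,0,0]}'
python3 g.py .613 -.0965 .1068 19.8
python3 - <<'E'
from h import *
save('pics/w3.png',camera('wrist'),1.5); save('pics/s3.png',camera('scene')[150:300,170:330],5)
E
```

```text
t: 9.97
ee_pos: [0.6141, -0.0948, 0.1309]
eef_rot: [0.001, 0.574, 0.819, 0.001]
ft_force: [-0.2, -0.2, -3.3]
opening: 0.316
finger_force: 49.6
t 9.9667 p [ 0.6141 -0.0948  0.1309] yaw 19.89 open 0.316 F [-0.2 -0.2 -3.3] ff 49.614946246147156 tilt 0.16
units [-0.029 -0.042  0.603] twist 0.02 j7 0.13359783015425547
```

View pics/w3.png

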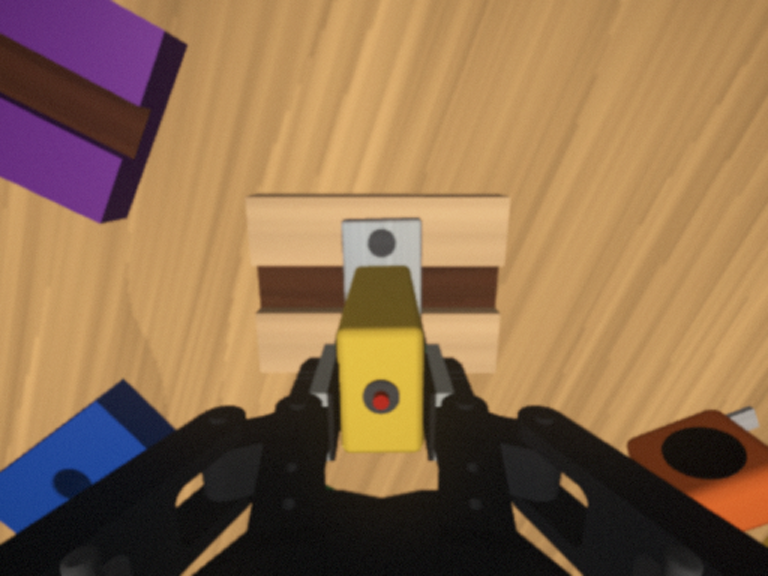

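View pics/s3.png

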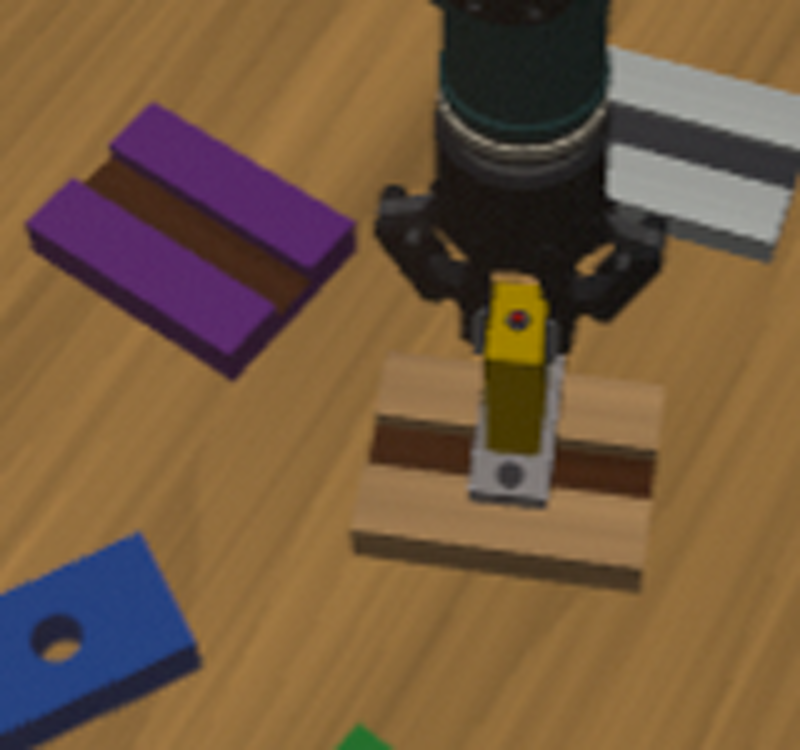

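Both pictures show the gauge over the pale board with its base across the channel. In the wrist view the channel's edges are at rows 267 and 310. I'll go down slowly while watching the force.

```bash
python3 -m handwheel '{"hand":[15,15,15,15,15],"linear":[[-0.02,-0.03,0.15],[0,0,0.15],[0,0,0.12],[0,0,0],[0,0,0]],"twist":[0,0,0,0,0]}'
python3 -m handwheel '{"hand":[15,15,15,15,15],"linear":[[0,0,0.06],[0,0,0.06],[0,0,0],[0,0,0],[0,0,0]],"twist":[0,0,0,0,0]}'
python3 g.py .613 -.0965 .1068 19.8
```

```text
t: 10.48
ee_pos: [0.612, -0.0959, 0.1122]
eef_rot: [-0.0, 0.574, 0.819, -0.0]
ft_force: [0.5, 0.2, -2.5]
opening: 0.317
finger_force: 49.8
t: 10.9
ee_pos: [0.612, -0.0959, 0.1078]
eef_rot: [-0.0, 0.574, 0.819, -0.0]
ft_force: [-0.1, -0.3, -1.1]
opening: 0.32
finger_force: 49.9
t 10.9 p [ 0.612  -0.0959  0.1078] yaw 19.91 open 0.32 F [-0.1 -0.3 -1.1] ff 49.93649482727051 tilt 0.01
units [-0.022  0.018  0.025] twist 0.02 j7 0.12078257762491279
```

```bash
for i in 1 2 3; do python3 -m handwheel '{"hand":[15,15,15,15],"linear":[[0,0,0.05],[0,0,0],[0,0,0],[0,0,0]],"twist":[0,0,0,0]}' | grep -E 'ee_pos|ft_'; done
```

```text
ee_pos: [0.6123, -0.0959, 0.1068]
ft_force: [-2.0, 0.0, 5.2]
ee_pos: [0.6133, -0.0959, 0.1064]
ft_force: [-2.5, 0.2, 13.8]
ee_pos: [0.6134, -0.0958, 0.1063]
ft_force: [-7.4, -0.0, 25.4]
```

The stop is firm at TCP z = 0.1065 and the force has risen to 25 N, so the base is flat. I'll ease off and check, then release.

```bash
python3 -m handwheel '{"hand":[15,15,15,15],"linear":[[0,0,-0.06],[0,0,0],[0,0,0],[0,0,0]],"twist":[0,0,0,0]}' | grep -E 'ee_pos|ft_'
python3 g.py .613 -.0965 .1068 19.8
python3 -m handwheel '{"hand":[32,40,50,60,70],"linear":[[0,0,0],[0,0,0],[0,0,0],[0,0,0],[0,0,0]],"twist":[0,0,0,0,0]}' | grep -E 'ee_pos|ft_'
python3 -m handwheel '{"hand":[85,85,85,85,85],"linear":[[0,0,0],[0,0,0],[0,0,-0.3],[0,0,-0.5],[0,0,-0.8]],"twist":[0,0,0,0,0]}' | grep -E 'ee_pos|ft_'
python3 -m handwheel '{"hand":[85,85,85,85,85],"linear":[[0,0,-0.8],[0,0,-0.8],[-0.7,0,0],[-0.7,0,0],[-0.7,0,0]],"twist":[0,0,0,0,0]}' | grep -E 'ee_pos|ft_'
python3 -m handwheel '{"hand":[85,85,85,85,85],"linear":[[0,0,0],[0,0,0],[0,0,0],[0,0,0],[0,0,0]],"twist":[0,0,0,0,0]}'
python3 - <<'E'
from h import *
a=camera('wrist')[0:288,64:448];b=camera('scene')[150:300,170:330]
save('pics/fin.png',np.hstack([cv2.resize(a,(400,375)),cv2.resize(b,(400,375))]))
E
```

```text
ee_pos: [0.6133, -0.0958, 0.1064]
ft_force: [-3.1, 0.4, 13.3]
t 12.2333 p [ 0.6133 -0.0958  0.1064] yaw 19.92 open 0.318 F [-3.1  0.4 13.3] ff 51.19327425956726 tilt 0.13
units [-0.014 -0.013 -0.01 ] twist 0.02 j7 0.11831009696962849
ee_pos: [0.612, -0.0958, 0.1038]
ft_force: [-0.2, -0.1, 0.1]
ee_pos: [0.61, -0.0958, 0.167]
ft_force: [0.2, -0.0, -0.5]
ee_pos: [0.6416, -0.1753, 0.2348]
ft_force: [0.4, 0.1, 0.2]
t: 13.9
ee_pos: [0.6406, -0.173, 0.2326]
eef_rot: [-0.0, 0.573, 0.819, 0.0]
ft_force: [-0.0, 0.2, -0.0]
opening: 0.995
finger_force: 0.0
```

View pics/fin.png

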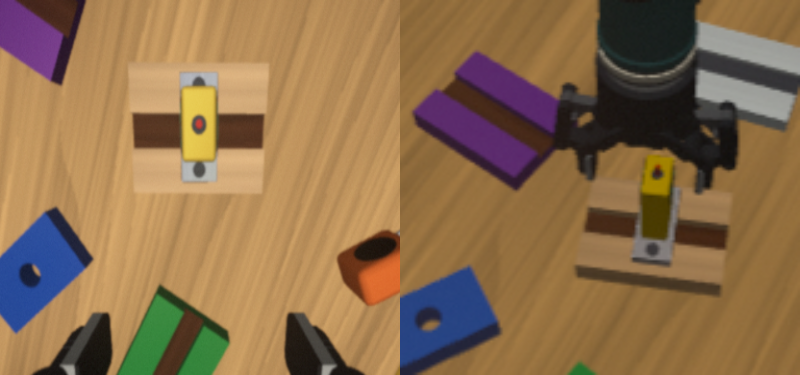

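The gauge stands upright and centred across the pale board's channel, at (199,124) in the left half. The base is flat, the red pin is raised and the hand is clear.

```bash
python3 -c "
from station import job
print(job.hand_in())"
```

```text
the job is handed in; nothing more can be done
None
```

I pressed the gauge down flat across the plywood channel, let go and handed the job in at about 14 s; in the last pictures it stands upright with its red pin raised, but I got no verdict back and the probe reading isn't something I could measure directly.

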